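Blank reading: empty the glass cell and hold it in the photometer's light path

TASK

Take the open glass cell by its two frosted walls only, never by the clear windows, tip the three steel mixing balls out of it into the black tray and turn it upright again. Then hold the empty cell in the photometer's light path, midway between the two lenses and clear of the base plate, with its clear windows square to the beam and the beam passing through the middle of the lower part of the windows (the sample point). Finish while still holding it there, and leave the mouse and the stapler as they are.

Things in the scene. Friction and masses are not known exactly. Their poses are not given: they have to be found in the camera images.
- cell: loose open-topped glass cell on the desk at the left, 32 (x) x 34 (y) x 72 (z) mm, about 0.1 kg, three balls in it. Origin: centre of its underside; z up to the mouth (z = 72 mm). Whitish frosted walls, 4 mm thick, at y = +-17 mm: grip here, across y. Clear windows at +-x. Inside 23 x 26 mm, floor 5 mm; no lip, so the balls roll out when it is tipped some 105 to 110 degrees from upright
- window_a: the clear window pane on the cell's +x side, 3 x 26 x 67 mm, set 1.5 mm deeper than the edges of the frosted walls; origin at the pane's centre, axes as the cell's. Not to be touched by the fingers
- window_b: the clear window pane on the cell's -x side, the same size; origin at the pane's centre. Not to be touched by the fingers
- sample (a point): the sample point of the cell: on its upright middle axis, 24 mm above its underside, axes as the cell's; the beam must pass here
- ball1_center (a point): centre of a loose, smooth, slippery steel ball, 17 mm in diameter, 20 g, lying in the cell at the start
- ball2_center (a point): centre of the second steel ball, the same
- ball3_center (a point): centre of the third steel ball, the same
- tray: black open tray, 150 (x) x 130 (y) x 40 mm, walls 4 mm, fixed to the desk; origin at the centre of its underside
- photometer: fixed to the desk, 170 (x) x 62 (y) x 85 (z) mm: aluminium base plate 8 mm thick with two grey heads facing each other, each with a dark round lens barrel. Origin: centre of its underside; x is the direction of the beam. Heads 46 mm wide (y), 80 mm high (fins or button to 86 mm); free gap between the lens barrels 88 mm (x = -44 to +44 mm), open at both sides and above
- beam (a point): middle of the light path, midway between the two lenses, 50 mm above the desk; its x axis runs along the beam, z up
- mouse: loose white computer mouse, 104 x 62 x 35 mm, a bystander at the front of the desk; origin at its underside
- stapler: loose blue stapler, 34 x 125 x 45 mm, a bystander at the front of the desk; origin at its underside
Not all that is in view belongs to the job. Leave any green look-alike of the cell alone.

How it is judged:
By the outcome, as a careful person would: the job done as asked, in the order asked, and still so for the second after the job is handed in, while the arm keeps its last pose, push and grip.
It also fails if it takes over 58 s, if anything falls off the work surface, if the arm or the gripper's body presses on something with over 40 N, if the wrist force passes 120 N, or if a joint passes its speed limit or range.

ROBOT

A 6-joint arm with a two-finger parallel gripper is mounted at the origin on a cart in front of the work surface, level with it; the furniture and walls round the work are solid. World frame = base frame: x ahead of the robot, y to its left, z up, the work surface at z = 0. Lengths are in m, angles in rad, forces in N, time in s.
With the tool pointing down it reaches from about 0.2 to 0.875 m from the base axis. Payload 3.4 kg.
Tool frame: the origin (TCP) lies between the finger pads; the fingertips stand 8 mm ahead of it and the grasp point (between the pads) lies 11 mm behind it; z points along the fingers, y is the line along which they close (so a half turn about z gives the same grasp; the last joint's range is limited). The gripper opens to 94 mm and grips with 3 to 60 N. Pads are 16 mm wide; open, the fingers measure 119 mm over their backs; the gripper's body (75 mm by 177 mm) begins 78 mm behind the grasp point.
Start: joints at [1.034, 0.276, 1.505, -0, 1.361, -0.121], TCP at [0.232, 0.526, 0.186] pointing down, gripper open.
Joint ranges: [-2.89, 2.89], [-0.75, 2.08], [0.22, 2.7], [-1.18, 4.32], [0.11, 2.71], [-2.7, 2.7]. Speed limits (rad/s): [2.57, 2.57, 3.14, 3.14, 3.14, 3.14].

INTERFACE

Orientations are given as a unit quaternion [x, y, z, w].
In Python, from bench import sense, grab_frame, get_calibration, sign_off gives the robot as it stands. The module is installed in compiled form; this text tells all that it offers.
- The arm moves only by the tool send_rows, never from a script. Its argument "targets" is a list of rows, each an object of numbers: "x", "y", "z": the shift along the world's x, y, z as a fraction of full scale; "ax", "ay", "az": the turn, a rotation vector about the world's x, y, z as a fraction of full scale; "fingers": the opening, from -1 (shut) to 1 (fully open). A call has exactly 5 rows; each row is the pose to reach, as a shift and turn from the pose commanded when the call began; what a row does not reach only later rows make up. Full scale, the value 1, is 0.8 m for a shift and 1.5 rad for a turn. A row lasts 1/12 s, in which the tool goes at most 41.7 mm and 7.16 degrees, less where a joint would pass 70% of its speed; a pose out of reach is approached as far as the arm can. A call with a number of a shift or a turn outside -1 to 1 is refused whole. A call with a gripper value outside its range is refused whole. The fingers move at their own pace and stop on an object; the grip force is fixed at half the most. Time passes only in rows, so rows that repeat a pose let the fingers close, or fill a call up. It gives the time, the measured TCP pose, the force, the opening and the grip force at its end, in the units of the state.
- sense(): the state, without advancing time (a new reading comes with each control period).
- grab_frame(name): name is "scene" or "side" or "wrist"; returns (picture, depth): 420x560x3 uint8, blue, green, red; 420x560 float32, m along the optical axis (not along the pixel's ray), 0 where there is no reading.
- get_calibration(name): a dict with "fov_y" (degrees; the focal length in pixels is half the picture's height over the tangent of half this angle, whatever the lens; pixels are square), "cx", "cy" (the principal point, pixels), "R" (3x3) and "t" (3): a world point X has camera coordinates R X + t. Camera axes: x right, y down, z forward; pixel columns grow to the right and rows downward; lengths in m; the calibration is good to about 2 mm. A picture is of the moment at which its call begins: read the wrist's pose just before it. get_calibration takes no time and is no camera call; for the wrist camera it gives the pose at the moment of the call.
- sign_off(): hands the job in; it is judged then, once.
The state is a dict: "time_s": time; "joints": joint angles; "qd": joint speeds; "tau": joint torques, N m; "tcp_pos": TCP position; "ee_rot": TCP orientation; "wrist_force": force on the tool from outside, world axes, zero at the start; "ft_torque": the same for the moment, N m; "gripper_width": opening from 0.0 (shut) to 1.0 (fully open); "grip_force": force on a finger pad.
Only numpy, scipy, OpenCV 4.12 (cv2) and the standard library are available. Lean on these libraries where they do the work, as an engineer would, in place of code of your own. Each camera call takes 0.05 s, during which the arm holds its last target. There are 200 camera calls.

## Working session

There is one attempt and no reset: what is moved stays moved. The work goes in short steps, Python scripts to look and compute and a tool call to move; the robot and the scene stay as the last step left them, time stands still between calls to the robot, and variables do not carry over. Pictures are saved under pics/ and viewed, at most 10 in all, crops included, and the job is handed in when it is done.

Besides the shell and the picture viewer there is one more tool, called after ">>>" as name([rows], argument=value, ...), one row to a line, values as JSON. send_rows: Moves the arm, as the interface text tells. Its arguments: {"type":"object","properties":{"targets":{"type":"array","items":{"type":"object","properties":{"x":{"type":"number"},"y":{"type":"number"},"z":{"type":"number"},"ax":{"type":"number"},"ay":{"type":"number"},"az":{"type":"number"},"fingers":{"type":"number"}}}}},"required":["targets"]}

```bash
mkdir -p pics; cat > h.py <<'E'
import numpy as np, cv2
from bench import sense, grab_frame, get_calibration
def grab(n):
    c=get_calibration(n); im,d=grab_frame(n); return im,d,c
def cloud(d,c):
    h,w=d.shape; f=h/2/np.tan(np.radians(c['fov_y'])/2)
    u,v=np.meshgrid(np.arange(w),np.arange(h))
    P=np.stack([(u-c['cx'])/f*d,(v-c['cy'])/f*d,d],-1)
    return (P-np.array(c['t']))@np.array(c['R'])
def proj(X,c,h=420):
    f=h/2/np.tan(np.radians(c['fov_y'])/2); p=np.array(c['R'])@np.array(X)+np.array(c['t'])
    return f*p[0]/p[2]+c['cx'],f*p[1]/p[2]+c['cy']
E
python3 - <<'E'
from h import *
for n in ['scene','side','wrist']:
    im,d,c=grab(n); np.savez(f'{n}0.npz',im=im,d=d,**{k:np.array(v) for k,v in c.items()})
    cv2.imwrite(f'pics/{n}0.png',im); print(n,c)
print(sense())
E
```

```text
scene {'fov_y': 45.70791237416118, 'cx': 278.04132056626224, 'cy': 211.72162947199382, 'R': array([[ 0.67465515, -0.738121  , -0.00422091],
       [-0.64042444, -0.58249644, -0.50055412],
       [ 0.36701084,  0.34040459, -0.86569496]]), 't': array([-0.14536749,  0.44144927,  0.9787004 ])}
side {'fov_y': 54.992174238388955, 'cx': 276.0479576031825, 'cy': 212.05947470545368, 'R': array([[ 0.9922704 , -0.12235619, -0.02069806],
       [-0.0952587 , -0.64413058, -0.75896086],
       [ 0.07953131,  0.75506607, -0.6508072 ]]), 't': array([-0.44321342,  0.22643999,  0.81269137])}
wrist {'fov_y': 64.2510907129591, 'cx': 280.59514035510426, 'cy': 207.97617955385738, 'R': array([[ 4.03008249e-01,  9.15196191e-01, -5.31480232e-04],
       [ 8.81253189e-01, -3.87904567e-01,  2.70042338e-01],
       [ 2.46935556e-01, -1.09297658e-01, -9.62848302e-01]]), 't': array([-0.57499738, -0.02788392,  0.39148158])}
{'time_s': 0.15, 'joints': array([ 1.03400204e+00,  2.76472677e-01,  1.50578022e+00, -1.91892076e-05,
        1.36069151e+00, -1.21023479e-01]), 'qd': array([-0.00036167, -0.00062125, -0.00397318,  0.00065709,  0.00106395,
        0.00214859]), 'tau': array([ 1.46623192e-03, -4.04927015e+01, -2.37432951e+01,  7.02938042e-02,
        3.15647491e-02, -6.40586813e-05]), 'tcp_pos': array([0.23204784, 0.52563885, 0.18501513]), 'ee_rot': array([ 2.06389285e-01,  9.78469727e-01, -6.42676995e-04, -2.09435965e-04]), 'wrist_force': array([ 0.34080329,  0.17718885, -0.54333999]), 'ft_torque': array([ 0.00619098,  0.05823299, -0.00027946]), 'grip_force': 0.0, 'gripper_width': 0.9987445711070011}
```

View pics/scene0.png

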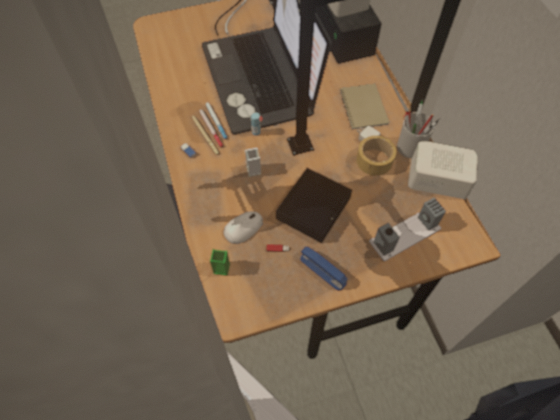

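View pics/side0.png

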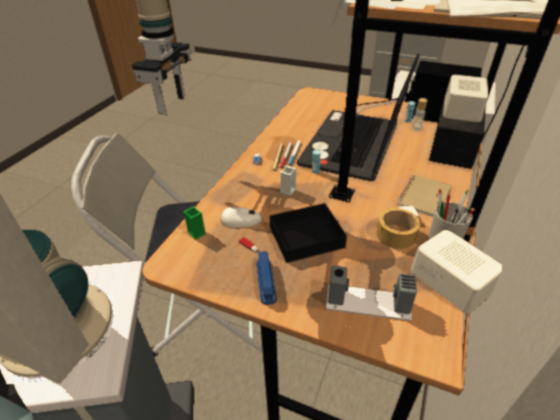

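View pics/wrist0.png

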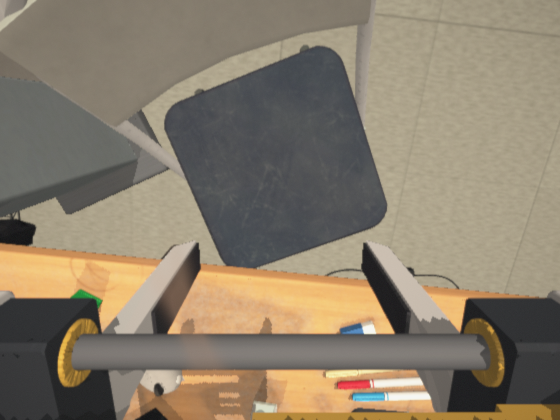

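In the scene view, the candidates are the whitish cell at (253,162), the green look-alike at (220,262) and the blue bottle or eraser at (256,123). The first fits: whitish frosted walls and an open top. The tray is at (314,205), the photometer at (407,232), the mouse at (243,228), the stapler at (323,268) and a black post at (302,145). I'll confirm with an enlarged crop and measure.

```bash
python3 - <<'E'
from h import *
S={n:dict(np.load(f'{n}0.npz')) for n in ['scene','side']}
out=[]
for n,(x0,y0,x1,y1) in {'scene':(228,100,288,190),'side':(263,140,323,230)}.items():
    out.append(cv2.resize(S[n]['im'][y0:y1,x0:x1],(400,600),interpolation=cv2.INTER_CUBIC))
cv2.imwrite('pics/crop1.png',np.hstack(out))
for n in S: S[n]['P']=cloud(S[n]['d'],S[n]); print(n,'cam at',(-S[n]['R'].T@S[n]['t']).round(3), (S[n]['d']>0).mean())
pts={'scene':dict(cell=(253,157),celllow=(254,170),blue=(256,120),green=(220,256),tray=(314,205),headL=(387,232),headR=(431,207),mouse=(243,226),stap=(323,266),post=(302,140),posttop=(305,20),cornL=(222,320),cornR=(490,255),bowl=(377,150),white=(445,160)),
'side':dict(cell=(289,172),cell2=(288,185),tray=(307,235),headL=(338,270),headR=(406,280),post=(343,185),posthi=(355,50),shelf=(450,28),mouse=(238,215))}
for n in pts:
  for k,(u,v) in pts[n].items(): print(n,k,S[n]['P'][v,u].round(3))
# height map
P=np.concatenate([S[n]['P'][S[n]['d']>0] for n in S])
for name,(a,b,c_,d_) in {'all':(0.2,-0.6,0.9,0.7)}.items():
  m=(P[:,0]>a)&(P[:,0]<c_)&(P[:,1]>b)&(P[:,1]<d_)
  H=np.full((26,14),-9.);np.maximum.at(H,(((P[m,1]-b)/.05).astype(int).clip(0,25),((P[m,0]-a)/.05).astype(int).clip(0,13)),P[m,2])
  print('cols x from .2 step .05');
  for i in range(25,-1,-1): print('%5.2f'%(b+.05*i),' '.join('%4d'%(100*h) if h>-8 else '   .' for h in H[i]))
E
```

```text
scene cam at [ 0.022 -0.183  1.068] 0.9960289115646258
side cam at [ 0.397 -0.522  0.692] 0.9947576530612245
scene cell [ 0.022 -0.183  1.068]
scene celllow [0.516 0.357 0.019]
scene blue [0.613 0.441 0.063]
scene green [0.283 0.239 0.042]
scene tray [0.548 0.182 0.003]
scene headL [ 0.562 -0.012  0.087]
scene headR [ 0.687 -0.046  0.079]
scene mouse [0.376 0.258 0.033]
scene stap [0.419 0.05  0.045]
scene post [0.664 0.325 0.03 ]
scene posttop [0.656 0.329 0.41 ]
scene cornL [0.188 0.142 0.001]
scene cornR [ 0.723 -0.212  0.   ]
scene bowl [0.79  0.169 0.003]
scene white [0.822 0.003 0.079]
side cell [0.53  0.378 0.055]
side cell2 [0.523 0.346 0.036]
side tray [0.546 0.182 0.001]
side headL [ 0.571 -0.009  0.083]
side headR [ 0.694 -0.051  0.082]
side post [0.667 0.318 0.04 ]
side posthi [0.664 0.325 0.392]
side shelf [0.817 0.238 0.452]
side mouse [0.382 0.255 0.024]
cols x from .2 step .05
 0.65  -24    .    .    .    0    0    0    0    0    2    2    2    2    2
 0.60   34   34    .  -23    0    0    1    1    2    2    2    2    2    5
 0.55   34   34    .    0    1    1    1  
[... 1081 characters left out ...]
0    0   39   41
-0.20    .    .  -70  -70  -69  -69  -69    0    0    0    0   23   35    .
-0.25    .    .    .  -69  -70  -70  -69  -69  -69    0    0   29   29    .
-0.30    .    .    .  -71  -69  -69  -70  -69  -69  -70   27   28    .    .
-0.35    .    .    .    .  -70  -69  -69  -69  -69  -69   27   23    0    .
-0.40    .    .    .    .    .  -70  -70  -69  -70  -70  -70  -69    0  -11
-0.45    .   52   58    .    .    .  -70  -69  -69  -69  -70  -69  -69  -19
-0.50    .    .   60    .    .    .    .  -70  -69  -70  -69  -69  -69  -69
-0.55    .    .    .    .    .    .    .    .    .    .    .  -70  -69  -69
-0.60    .    .    .    .    .    .    .    .    .    .    .    .  -69  -70
```

View pics/crop1.png

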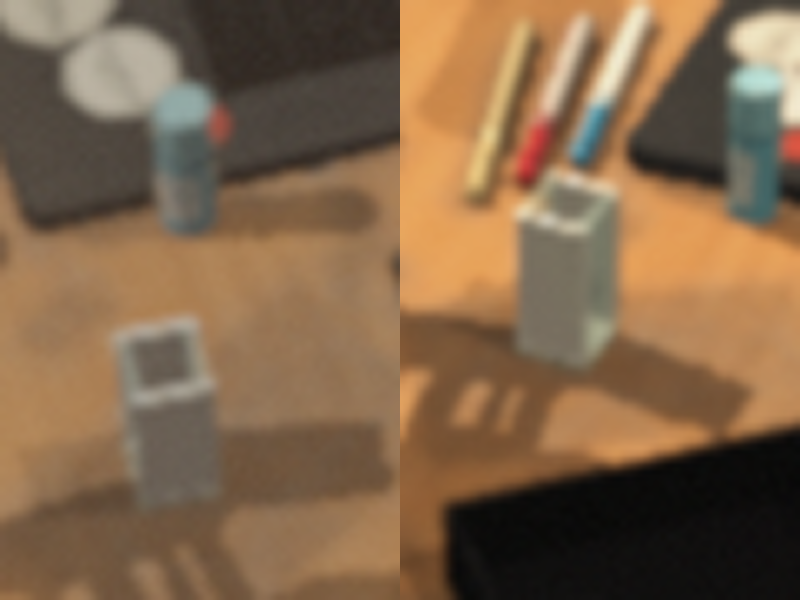

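The crop shows the cell: whitish, open-topped, one frosted wall facing the cameras and a clear greenish window on its right side. Next I'll measure exact poses.

```bash
python3 - <<'E'
from h import *
S={n:dict(np.load(f'{n}0.npz')) for n in ['scene','side']}
for n in S: S[n]['P']=cloud(S[n]['d'],S[n])
def sel(n,x0,x1,y0,y1,z0,z1):
    P=S[n]['P'].reshape(-1,3); m=(P[:,0]>x0)&(P[:,0]<x1)&(P[:,1]>y0)&(P[:,1]<y1)&(P[:,2]>z0)&(P[:,2]<z1)&(S[n]['d'].ravel()>0); return P[m]
def rect(Q): r=cv2.minAreaRect((Q[:,:2]*1000).astype(np.float32)); return np.round(r[0],1),np.round(r[1],1),round(r[2],1)
for n in S:
    Q=sel(n,.47,.58,.3,.42,.008,.066); print(n,'cell wall n',len(Q))
    A=Q[:,:2]; m=A.mean(0)
    for it in range(8):
        m=A.mean(0); u,s,v=np.linalg.svd(A-m); r=np.abs((A-m)@v[1]); A=A[r<max(2*np.median(r),.0015)]
    print(' plane normal',v[1].round(3),'ang',np.degrees(np.arctan2(v[1][1],v[1][0])).round(1),'mean',m.round(4),'along',np.ptp((A-m)@v[0]).round(4),len(A), 'zrange',Q[:,2].min(),Q[:,2].max())
    T=sel(n,.47,.58,.3,.42,.069,.08); print(' rim',len(T),rect(T), T[:,:2].mean(0).round(4))
    print(' headA',rect(sel(n,.5,.62,-.06,.04,.06,.083)),' headB',rect(sel(n,.62,.76,-.1,0,.06,.083)))
    print(' plate',rect(sel(n,.5,.76,-.13,.05,.005,.0105)))
    print(' tray',rect(sel(n,.44,.66,.08,.29,.034,.044)))
    print(' post',rect(sel(n,.62,.7,.28,.36,.1,.4)),rect(sel(n,.62,.7,.28,.36,.02,.06)))
    print('mouse',rect(sel(n,.3,.45,.18,.32,.01,.06)),'stap',rect(sel(n,.35,.5,-.05,.13,.01,.06)))
E
```

```text
scene cell wall n 256
 plane normal [ 0.817 -0.577] ang -35.3 mean [0.5196 0.3636] along 0.038 239 zrange 0.008078450360857687 0.06584442495500631
 rim 63 (array([524. , 366.9]), array([36.3, 30.9]), 57.0) [0.5238 0.3668]
 headA (array([568.4, -13.9]), array([46.4, 34.1]), 74.9)  headB (array([692.3, -52.5]), array([46.6, 38.1]), 74.0)
 plate (array([646.6, -34.4]), array([160.4, 224.6]), 89.0)
 tray (array([542.2, 179.1]), array([154.9, 131.5]), 10.8)
 post (array([661.9, 332.5]), array([21.4, 35. ]), 14.8) (array([661.5, 332.1]), array([18.6, 33.6]), 15.7)
mouse (array([373. , 247.9]), array([111.8,  97.2]), 62.4) stap (array([436.5,  67.3]), array([147.9,  75.1]), 61.9)
side cell wall n 292
 plane normal [ 0.272 -0.962] ang -74.2 mean [0.5241 0.3556] along 0.0462 207 zrange 0.008068260554641741 0.06598780370161844
 rim 33 (array([526.7, 364.3]), array([33.6, 30.4]), 57.9) [0.5281 0.3657]
 headA (array([573.6, -17.4]), array([47.2, 37.5]), 72.8)  headB (array([694.3, -55.1]), array([46.4, 37.7]), 72.5)
 plate (array([653.5,  -5.3]), array([133.6, 188.7]), 72.9)
 tray (array([522.2, 171.8]), array([196.4, 133.5]), 12.1)
 post (array([670.1, 330.9]), array([28.7, 25.9]), 63.9) (array([673.6, 323.8]), array([33. , 20.5]), 13.5)
mouse (array([387.5, 262.8]), array([95.1, 52.7]), 1.5) stap (array([458.6,  59. ]), array([140.5,  78.2]), 88.7)
```

```bash
cat >> h.py <<'E'
from scipy.spatial.transform import Rotation as Ro
def pose(G,a,th,back=0.):
    """grasp point G, lean azimuth a, lean th (deg) -> TCP pos, rotation; tool x-z plane holds lean"""
    a,th=np.radians([a,th]); z=np.array([np.sin(th)*np.cos(a),np.sin(th)*np.sin(a),-np.cos(th)])
    y=np.array([-np.sin(a),np.cos(a),0]); R=np.column_stack([np.cross(y,z),y,z])
    return np.array(G)+(.011-back)*z, Ro.from_matrix(R)
def go(p,R):
    s=sense(); d=p-s['tcp_pos']; w=(R*Ro.from_quat(s['ee_rot']).inv()).as_rotvec()
    print('shift',(d/.8).round(4),'turn',(w/1.5).round(4),'rows',round(max(np.linalg.norm(d)/.0417,np.degrees(np.linalg.norm(w))/7.16),1),'t',round(s['time_s'],2),'j',np.round(s['joints'],3),'F',s['wrist_force'].round(1),'w',round(s['gripper_width'],3),'g',round(s['grip_force'],1))
E
python3 -c "
from h import *
go(*pose((.525,.3655,.048),-32.5,25,.1))
R=Ro.from_quat(sense()['ee_rot']).as_matrix();print(R)"
```

```text
shift [ 0.3265 -0.1749 -0.0704] turn [-0.1367 -0.2572 -0.0992] rows 7.2 t 0.15 j [ 1.034  0.276  1.506 -0.     1.361 -0.121] F [ 0.3  0.2 -0.5] w 0.999 g 0.0
[[-9.14806839e-01  4.03891065e-01 -6.75136793e-04]
 [ 4.03891603e-01  9.14806100e-01 -1.17122929e-03]
 [ 1.44570212e-04 -1.34413065e-03 -9.99999086e-01]]
```

>>> send_rows([
  {"x": 0.05,"y": -0.027,"z": 0,"ax": -0.02,"ay": -0.04,"az": -0.015,"fingers": 1},
  {"x": 0.1,"y": -0.053,"z": 0,"ax": -0.04,"ay": -0.08,"az": -0.03,"fingers": 1},
  {"x": 0.145,"y": -0.078,"z": 0,"ax": -0.06,"ay": -0.115,"az": -0.045,"fingers": 1},
  {"x": 0.19,"y": -0.102,"z": 0,"ax": -0.08,"ay": -0.15,"az": -0.06,"fingers": 1},
  {"x": 0.235,"y": -0.126,"z": 0,"ax": -0.1,"ay": -0.185,"az": -0.072,"fingers": 1},
])

```text
time_s: 0.57
tcp_pos: [0.4172, 0.4267, 0.1858]
ee_rot: [0.256, 0.954, -0.045, 0.152]
wrist_force: [0.6, 0.7, 0.4]
gripper_width: 1.0
grip_force: 0.0
```

```bash
python3 -c "
from h import *
go(*pose((.525,.3655,.048),-32.5,25,.1))"
```

```text
shift [ 0.095  -0.0512 -0.0715] turn [-0.0367 -0.0701 -0.0269] rows 2.5 t 0.57 j [ 0.894  0.298  1.524 -0.328  1.292 -0.065] F [0.6 0.7 0.4] w 1.0 g 0.0
```

>>> send_rows([
  {"x": 0.04,"y": -0.02,"z": -0.03,"ax": -0.015,"ay": -0.03,"az": -0.01,"fingers": 1},
  {"x": 0.08,"y": -0.042,"z": -0.055,"ax": -0.03,"ay": -0.06,"az": -0.02,"fingers": 1},
  {"x": 0.095,"y": -0.051,"z": -0.0715,"ax": -0.037,"ay": -0.07,"az": -0.027,"fingers": 1},
  {"x": 0.095,"y": -0.051,"z": -0.0715,"ax": -0.037,"ay": -0.07,"az": -0.027,"fingers": 1},
  {"x": 0.095,"y": -0.051,"z": -0.0715,"ax": -0.037,"ay": -0.07,"az": -0.027,"fingers": 1},
])

```text
time_s: 0.98
tcp_pos: [0.4913, 0.3861, 0.1273]
ee_rot: [0.273, 0.938, -0.062, 0.205]
wrist_force: [-1.0, 0.6, 0.7]
gripper_width: 1.0
grip_force: 0.0
```

```bash
python3 - <<'E'
from h import *
im,d,c=grab('wrist'); cv2.imwrite('pics/w1.png',im)
go(*pose((.525,.3655,.048),-32.5,25,.1)); s=sense()
R=Ro.from_quat(s['ee_rot']).as_matrix()
# camera pose in tool frame
print((R.T@(-np.array(c['R']).T@c['t']-s['tcp_pos'])).round(4)); print((R.T@np.array(c['R']).T).round(3))
P=cloud(d,c).reshape(-1,3); ok=d.ravel()>0
for lo,hi in((.067,.077),(.069,.075)):
  m=ok&(np.hypot(P[:,0]-.525,P[:,1]-.3655)<.035)&(P[:,2]>lo)&(P[:,2]<hi); Q=P[m]
  print(len(Q),cv2.minAreaRect((Q[:,:2]*1000).astype(np.float32)),Q.mean(0).round(4))
for z in(0,.072): print([np.round(proj((.525+dx,.3655+dy,z),c)) for dx,dy in((0,0),)])
np.savez('w1.npz',im=im,d=d,**{k:np.array(v) for k,v in c.items()})
E
```

```text
shift [ 0.0021 -0.0019 -0.    ] turn [-0.001  -0.0022 -0.0001] rows 0.1 t 1.03 j [ 0.828  0.367  1.615 -0.475  1.127  0.024] F [-0.8 -0.  -0.9] w 1.001 g 0.0
[ 0.0795 -0.0002 -0.198 ]
[[ 0.001 -0.963 -0.27 ]
 [ 1.     0.001 -0.001]
 [ 0.002 -0.27   0.963]]
690 ((524.4766235351562, 369.79022216796875), (34.048240661621094, 32.46071243286133), 57.45112991333008) [0.523  0.3707 0.0706]
564 ((524.4789428710938, 369.78857421875), (34.04293441772461, 32.46120834350586), 57.43949508666992) [0.5232 0.3705 0.0712]
[array([281., 178.])]
[array([281., 228.])]
```

View pics/w1.png

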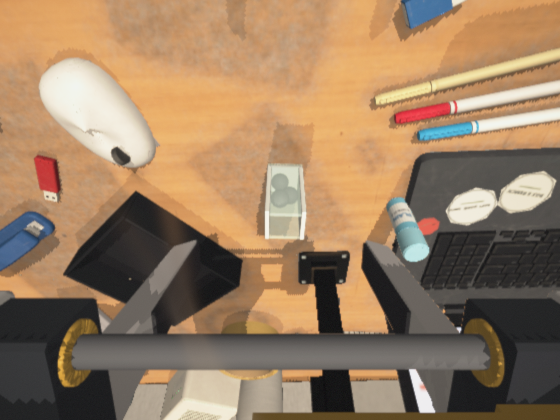

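The wrist view shows the cell at (285,200) with three balls inside. Its rim fits a 34 x 32.5 mm rectangle at 57.4° with centre (0.5245, 0.370), and the fingers are aligned across the frosted walls. Next I'll descend along the tool axis.

```bash
python3 -c "
from h import *
go(*pose((.5245,.3695,.048),-32.5,25))"
```

```text
shift [ 0.046  -0.0253 -0.1133] turn [-0.001  -0.0022 -0.0001] rows 2.4 t 1.03 j [ 0.828  0.367  1.615 -0.475  1.127  0.024] F [-0.8 -0.  -0.9] w 1.001 g 0.0
```

>>> send_rows([
  {"x": 0.009,"y": -0.001,"z": -0.025,"ax": 0,"ay": -0.002,"az": 0,"fingers": 1},
  {"x": 0.018,"y": -0.007,"z": -0.05,"ax": 0,"ay": -0.002,"az": 0,"fingers": 1},
  {"x": 0.03,"y": -0.014,"z": -0.075,"ax": -0.001,"ay": -0.002,"az": 0,"fingers": 1},
  {"x": 0.038,"y": -0.02,"z": -0.095,"ax": -0.001,"ay": -0.002,"az": 0,"fingers": 1},
  {"x": 0.046,"y": -0.025,"z": -0.113,"ax": -0.001,"ay": -0.002,"az": 0,"fingers": 1},
])

```text
time_s: 1.45
tcp_pos: [0.5288, 0.3682, 0.039]
ee_rot: [0.273, 0.937, -0.059, 0.209]
wrist_force: [0.6, 0.4, 0.2]
gripper_width: 1.0
grip_force: 0.0
```

>>> send_rows([
  {"x": 0,"y": 0,"z": 0,"ax": 0,"ay": 0,"az": 0,"fingers": 1},
  {"x": 0,"y": 0,"z": 0,"ax": 0,"ay": 0,"az": 0,"fingers": 0.2},
  {"x": 0,"y": 0,"z": 0,"ax": 0,"ay": 0,"az": 0,"fingers": 0},
  {"x": 0,"y": 0,"z": 0,"ax": 0,"ay": 0,"az": 0,"fingers": -0.1},
  {"x": 0,"y": 0,"z": 0,"ax": 0,"ay": 0,"az": 0,"fingers": -0.2},
])

```text
time_s: 1.87
tcp_pos: [0.5289, 0.368, 0.0397]
ee_rot: [0.273, 0.937, -0.06, 0.209]
wrist_force: [1.1, 0.1, -0.5]
gripper_width: 0.758
grip_force: 0.0
```

```bash
python3 -c "
from h import *
go(*pose((.5245,.3695,.048),-32.5,25))"
```

```text
shift [-0.0006 -0.0012 -0.0021] turn [-0.0008  0.0016 -0.0007] rows 0.0 t 1.87 j [ 0.762  0.464  1.711 -0.539  0.928  0.078] F [ 1.1  0.1 -0.5] w 0.758 g 0.0
```

>>> send_rows([
  {"x": 0,"y": 0,"z": 0,"fingers": -0.1,"ax": 0,"ay": 0,"az": 0},
  {"x": 0,"y": 0,"z": 0,"fingers": -0.2,"ax": 0,"ay": 0,"az": 0},
  {"x": 0,"y": 0,"z": 0,"fingers": -0.3,"ax": 0,"ay": 0,"az": 0},
  {"x": 0,"y": 0,"z": 0,"fingers": -0.3,"ax": 0,"ay": 0,"az": 0},
  {"x": 0,"y": 0,"z": 0,"fingers": -0.4,"ax": 0,"ay": 0,"az": 0},
])

```text
time_s: 2.28
tcp_pos: [0.5287, 0.3668, 0.0381]
ee_rot: [0.273, 0.937, -0.061, 0.208]
wrist_force: [0.2, -0.1, -0.6]
gripper_width: 0.399
grip_force: 0.0
```

>>> send_rows([
  {"x": 0,"y": 0,"z": 0,"fingers": -1,"ax": 0,"ay": 0,"az": 0},
  {"x": 0,"y": 0,"z": 0,"fingers": -1,"ax": 0,"ay": 0,"az": 0},
  {"x": 0,"y": 0,"z": 0,"fingers": -1,"ax": 0,"ay": 0,"az": 0},
  {"x": 0,"y": 0,"z": 0,"fingers": -1,"ax": 0,"ay": 0,"az": 0},
  {"x": 0,"y": 0,"z": 0,"fingers": -1,"ax": 0,"ay": 0,"az": 0},
])

```text
time_s: 2.7
tcp_pos: [0.5287, 0.3667, 0.0381]
ee_rot: [0.273, 0.937, -0.061, 0.208]
wrist_force: [0.0, -0.1, 0.9]
gripper_width: 0.359
grip_force: 29.9
```

```bash
python3 -c "
from h import *
go(*pose((.5245,.3695,.22),-32.5,25))"
```

```text
shift [-0.0004  0.0004  0.215 ] turn [ 0.0005  0.0003 -0.0001] rows 4.1 t 2.7 j [ 0.761  0.466  1.712 -0.54   0.927  0.078] F [ 0.  -0.1  0.9] w 0.359 g 29.9
```

Gripped at 33.7 mm and 30 N. Lifting next.

>>> send_rows([
  {"x": 0,"y": 0,"z": 0.015,"fingers": -1,"ax": 0,"ay": 0,"az": 0},
  {"x": 0,"y": 0,"z": 0.045,"fingers": -1,"ax": 0,"ay": 0,"az": 0},
  {"x": 0,"y": 0,"z": 0.08,"fingers": -1,"ax": 0,"ay": 0,"az": 0},
  {"x": 0,"y": 0,"z": 0.11,"fingers": -1,"ax": 0,"ay": 0,"az": 0},
  {"x": 0,"y": 0,"z": 0.13,"fingers": -1,"ax": 0,"ay": 0,"az": 0},
])

```text
time_s: 3.12
tcp_pos: [0.5293, 0.3675, 0.1454]
ee_rot: [0.273, 0.937, -0.059, 0.209]
wrist_force: [-0.3, 0.5, -1.6]
gripper_width: 0.361
grip_force: 29.9
```

```bash
python3 - <<'E'
from h import *
print(sense()['tcp_pos'])
go(*pose((.530,.300,.155),-61,12.5))
go(*pose((.535,.231,.16),-90,0))
E
```

```text
[0.52928849 0.36752054 0.14544576]
shift [ 0.0023 -0.087  -0.0015] turn [ 0.1063  0.1029 -0.3304] rows 4.3 t 3.12 j [ 0.761  0.362  1.579 -0.471  1.131 -0.053] F [-0.3  0.5 -1.6] w 0.361 g 29.9
shift [ 0.0071 -0.1707  0.0044] turn [ 0.2657  0.1483 -0.6578] rows 8.7 t 3.12 j [ 0.761  0.362  1.579 -0.471  1.131 -0.053] F [-0.3  0.5 -1.6] w 0.361 g 29.9
```

>>> send_rows([
  {"x": 0,"y": -0.015,"z": 0,"fingers": -1,"ax": 0.02,"ay": 0.02,"az": -0.065},
  {"x": 0.001,"y": -0.035,"z": 0,"fingers": -1,"ax": 0.04,"ay": 0.04,"az": -0.13},
  {"x": 0.001,"y": -0.055,"z": 0,"fingers": -1,"ax": 0.06,"ay": 0.06,"az": -0.195},
  {"x": 0.002,"y": -0.075,"z": 0,"fingers": -1,"ax": 0.083,"ay": 0.082,"az": -0.26},
  {"x": 0.002,"y": -0.087,"z": 0,"fingers": -1,"ax": 0.106,"ay": 0.103,"az": -0.325},
])

```text
time_s: 3.53
tcp_pos: [0.53, 0.2963, 0.143]
ee_rot: [0.503, 0.858, -0.056, 0.092]
wrist_force: [0.6, 0.3, -1.6]
gripper_width: 0.363
grip_force: 29.9
```

```bash
python3 - <<'E'
from h import *
go(*pose((.535,.231,.16),-90,0))
E
```

```text
shift [ 0.0063 -0.0816  0.0075] turn [ 0.1412  0.0345 -0.3393] rows 4.4 t 3.53 j [ 0.54   0.367  1.501 -0.224  1.29   0.093] F [ 0.6  0.3 -1.6] w 0.363 g 29.9
```

>>> send_rows([
  {"x": 0.001,"y": -0.02,"z": 0.002,"fingers": -1,"ax": 0.03,"ay": 0.007,"az": -0.07},
  {"x": 0.003,"y": -0.04,"z": 0.004,"fingers": -1,"ax": 0.06,"ay": 0.014,"az": -0.14},
  {"x": 0.005,"y": -0.06,"z": 0.006,"fingers": -1,"ax": 0.09,"ay": 0.021,"az": -0.21},
  {"x": 0.006,"y": -0.075,"z": 0.0075,"fingers": -1,"ax": 0.12,"ay": 0.028,"az": -0.28},
  {"x": 0.006,"y": -0.0816,"z": 0.0075,"fingers": -1,"ax": 0.141,"ay": 0.0345,"az": -0.339},
])

```text
time_s: 3.95
tcp_pos: [0.5355, 0.2298, 0.1492]
ee_rot: [0.708, 0.707, 0.0, 0.001]
wrist_force: [0.4, -0.0, -1.0]
gripper_width: 0.361
grip_force: 29.9
```

```bash
python3 - <<'E'
from h import *
for th in(-30,-60,-70,-85): go(*pose((.535,.231,.165),-90,th))
E
```

```text
shift [-0.0007  0.0083  0.0078] turn [0.3498 0.001  0.0013] rows 4.2 t 3.95 j [ 0.287  0.309  1.55  -0.002  1.282  0.289] F [ 0.4 -0.  -1. ] w 0.361 g 29.9
shift [-0.0007  0.0134  0.0129] turn [6.989e-01 6.000e-04 1.600e-03] rows 8.4 t 3.95 j [ 0.287  0.309  1.55  -0.002  1.282  0.289] F [ 0.4 -0.  -1. ] w 0.361 g 29.9
shift [-0.0007  0.0144  0.015 ] turn [8.152e-01 5.000e-04 1.600e-03] rows 9.8 t 3.95 j [ 0.287  0.309  1.55  -0.002  1.282  0.289] F [ 0.4 -0.  -1. ] w 0.361 g 29.9
shift [-0.0007  0.0152  0.0185] turn [9.898e-01 3.000e-04 1.800e-03] rows 11.9 t 3.95 j [ 0.287  0.309  1.55  -0.002  1.282  0.289] F [ 0.4 -0.  -1. ] w 0.361 g 29.9
```

>>> send_rows([
  {"x": 0,"y": 0.001,"z": 0.001,"fingers": -1,"ax": 0.05,"ay": 0,"az": 0},
  {"x": 0,"y": 0.003,"z": 0.002,"fingers": -1,"ax": 0.12,"ay": 0,"az": 0},
  {"x": 0,"y": 0.005,"z": 0.004,"fingers": -1,"ax": 0.2,"ay": 0,"az": 0},
  {"x": 0,"y": 0.007,"z": 0.006,"fingers": -1,"ax": 0.28,"ay": 0,"az": 0},
  {"x": 0,"y": 0.008,"z": 0.008,"fingers": -1,"ax": 0.35,"ay": 0.001,"az": 0.001},
])

```text
time_s: 4.37
tcp_pos: [0.5356, 0.2378, 0.1563]
ee_rot: [0.68, 0.685, 0.186, -0.182]
wrist_force: [-0.7, -0.1, -2.9]
gripper_width: 0.359
grip_force: 29.9
```

```bash
python3 - <<'E'
from h import *
for th in(-55,-70,-85): go(*pose((.535,.231,.165),-90,th))
E
```

```text
shift [-0.0008  0.0028  0.003 ] turn [ 0.2885  0.0054 -0.0026] rows 3.5 t 4.37 j [-0.071  0.279  1.724  0.561  1.232 -0.295] F [-0.7 -0.1 -2.9] w 0.359 g 29.9
shift [-0.0008  0.0045  0.0061] turn [ 0.463   0.0057 -0.0019] rows 5.6 t 4.37 j [-0.071  0.279  1.724  0.561  1.232 -0.295] F [-0.7 -0.1 -2.9] w 0.359 g 29.9
shift [-0.0008  0.0053  0.0097] turn [ 0.6376  0.006  -0.0012] rows 7.7 t 4.37 j [-0.071  0.279  1.724  0.561  1.232 -0.295] F [-0.7 -0.1 -2.9] w 0.359 g 29.9
```

>>> send_rows([
  {"x": 0,"y": 0.001,"z": 0.001,"fingers": -1,"ax": 0.07,"ay": 0.001,"az": 0},
  {"x": -0.001,"y": 0.002,"z": 0.002,"fingers": -1,"ax": 0.14,"ay": 0.003,"az": -0.001},
  {"x": -0.001,"y": 0.0025,"z": 0.0025,"fingers": -1,"ax": 0.2,"ay": 0.004,"az": -0.002},
  {"x": -0.001,"y": 0.003,"z": 0.003,"fingers": -1,"ax": 0.25,"ay": 0.005,"az": -0.002},
  {"x": -0.001,"y": 0.003,"z": 0.003,"fingers": -1,"ax": 0.29,"ay": 0.005,"az": -0.002},
])

```text
time_s: 4.78
tcp_pos: [0.5348, 0.2392, 0.1568]
ee_rot: [0.627, 0.627, 0.326, -0.327]
wrist_force: [-0.8, -1.0, -1.1]
gripper_width: 0.361
grip_force: 29.9
```

```bash
python3 - <<'E'
from h import *
for th in(-70,-85): go(*pose((.535,.231,.165),-90,th))
im,d,c=grab('side'); cv2.imwrite('pics/s2.png',cv2.resize(im[130:330,180:440],(780,600)))
E
```

```text
shift [0.0002 0.0027 0.0056] turn [ 0.1749 -0.0012 -0.0009] rows 2.1 t 4.78 j [-0.306  0.423  1.853  0.916  1.387 -0.738] F [-0.8 -1.  -1.1] w 0.361 g 29.9
shift [0.0002 0.0034 0.0091] turn [ 0.3494 -0.0011 -0.0011] rows 4.2 t 4.78 j [-0.306  0.423  1.853  0.916  1.387 -0.738] F [-0.8 -1.  -1.1] w 0.361 g 29.9
```

View pics/s2.png

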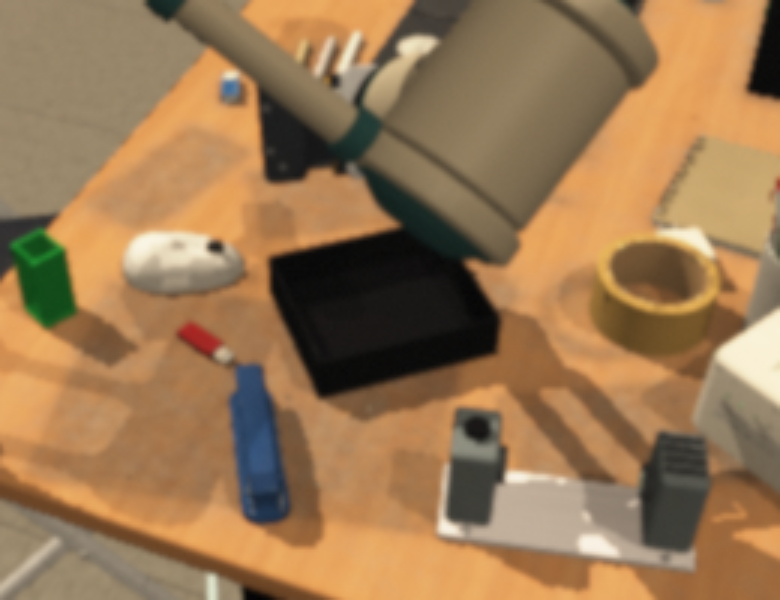

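The wrist is fairly large, so I'll check its clearance over the photometer before tipping further.

```bash
python3 - <<'E'
from h import *
s=sense();R=Ro.from_quat(s['ee_rot']).as_matrix()
A=[]
for n in('side','scene'):
    im,d,c=grab(n); P=cloud(d,c)[d>0]; A.append(P)
P=np.concatenate(A); Q=(P-s['tcp_pos'])@R
m=(P[:,2]>.1)&(P[:,0]>.1)&(P[:,0]<.85)&(np.abs(P[:,1])<.45)&(Q[:,2]<-.02)&(Q[:,2]>-.5)
m&=~((np.hypot(P[:,0]-.662,P[:,1]-.33)<.05)|(P[:,2]>.43)&(P[:,0]>.58)|(P[:,0]>.75))
for a in np.arange(-.5,0,.03):
    k=m&(Q[:,2]>a)&(Q[:,2]<a+.03)
    if k.sum()>5: print('z',round(a,2),k.sum(),'xt',np.percentile(Q[k,0],[1,99]).round(3),'yt',np.percentile(Q[k,1],[1,99]).round(3),'world zmin',P[k,2].min().round(3),P[k].mean(0).round(2))
E
```

```text
z -0.5 12935 xt [-0.276  0.409] yt [-0.31   0.213] world zmin 0.179 [ 0.37 -0.05  0.59]
z -0.47 10483 xt [-0.32   0.425] yt [-0.301  0.213] world zmin 0.126 [ 0.45 -0.07  0.5 ]
z -0.44 9262 xt [-0.35   0.433] yt [-0.297  0.214] world zmin 0.1 [ 0.45 -0.05  0.48]
z -0.41 3273 xt [-0.026  0.424] yt [-0.316  0.024] world zmin 0.1 [0.29 0.06 0.6 ]
z -0.38 3017 xt [0.016 0.344] yt [-0.334 -0.017] world zmin 0.353 [0.23 0.09 0.57]
z -0.35 3574 xt [0.025 0.308] yt [-0.353 -0.033] world zmin 0.341 [0.22 0.09 0.53]
z -0.32 3220 xt [0.015 0.274] yt [-0.371 -0.03 ] world zmin 0.321 [0.2  0.1  0.49]
z -0.29 2107 xt [0.014 0.245] yt [-0.385 -0.029] world zmin 0.308 [0.19 0.1  0.44]
z -0.26 1436 xt [0.014 0.158] yt [-0.405 -0.016] world zmin 0.296 [0.19 0.1  0.39]
z -0.23 1258 xt [-0.029  0.129] yt [-0.424 -0.021] world zmin 0.244 [0.19 0.11 0.34]
z -0.2 899 xt [0.024 0.094] yt [-0.434 -0.345] world zmin 0.267 [0.14 0.12 0.31]
z -0.17 1034 xt [-0.035  0.06 ] yt [-0.434 -0.035] world zmin 0.206 [0.29 0.11 0.25]
z -0.14 356 xt [-0.036  0.033] yt [-0.434 -0.039] world zmin 0.189 [0.15 0.13 0.22]
z -0.11 436 xt [-0.106 -0.002] yt [-0.434 -0.401] world zmin 0.115 [0.11 0.13 0.17]
z -0.08 338 xt [-0.11  -0.013] yt [-0.432 -0.41 ] world zmin 0.102 [0.12 0.15 0.14]
z -0.05 237 xt [-0.094 -0.006] yt [-0.423 -0.401] world zmin 0.101 [0.12 0.18 0.14]
```

>>> send_rows([
  {"x": 0,"y": 0.001,"z": 0.002,"fingers": -1,"ax": 0.035,"ay": 0,"az": 0},
  {"x": 0,"y": 0.001,"z": 0.003,"fingers": -1,"ax": 0.07,"ay": 0,"az": 0},
  {"x": 0,"y": 0.002,"z": 0.004,"fingers": -1,"ax": 0.105,"ay": 0,"az": 0},
  {"x": 0,"y": 0.002,"z": 0.005,"fingers": -1,"ax": 0.14,"ay": 0,"az": 0},
  {"x": 0,"y": 0.003,"z": 0.006,"fingers": -1,"ax": 0.175,"ay": -0.001,"az": -0.001},
])

```text
time_s: 5.35
tcp_pos: [0.5348, 0.2435, 0.1626]
ee_rot: [0.578, 0.581, 0.405, -0.405]
wrist_force: [-1.2, 0.0, -1.5]
gripper_width: 0.361
grip_force: 29.9
```

```bash
python3 - <<'E'
from h import *
for th in(-82,-88): go(*pose((.535,.231,.165),-90,th))
E
```

```text
shift [ 0.0002 -0.002   0.001 ] turn [ 0.1414  0.002  -0.002 ] rows 1.7 t 5.35 j [-0.384  0.559  1.908  1.057  1.522 -0.956] F [-1.2  0.  -1.5] w 0.361 g 29.9
shift [ 0.0002 -0.0019  0.0025] turn [ 0.2112  0.0021 -0.0019] rows 2.5 t 5.35 j [-0.384  0.559  1.908  1.057  1.522 -0.956] F [-1.2  0.  -1.5] w 0.361 g 29.9
```

>>> send_rows([
  {"x": 0,"y": 0,"z": 0,"fingers": -1,"ax": 0.04,"ay": 0,"az": 0},
  {"x": 0,"y": -0.001,"z": 0.001,"fingers": -1,"ax": 0.08,"ay": 0.001,"az": 0},
  {"x": 0,"y": -0.002,"z": 0.001,"fingers": -1,"ax": 0.12,"ay": 0.001,"az": -0.001},
  {"x": 0,"y": -0.002,"z": 0.002,"fingers": -1,"ax": 0.16,"ay": 0.002,"az": -0.002},
  {"x": 0,"y": -0.002,"z": 0.002,"fingers": -1,"ax": 0.2,"ay": 0.002,"az": -0.002},
])

```text
time_s: 5.77
tcp_pos: [0.5348, 0.242, 0.164]
ee_rot: [0.512, 0.513, 0.487, -0.487]
wrist_force: [0.2, 0.3, -1.3]
gripper_width: 0.359
grip_force: 29.9
```

>>> send_rows([
  {"x": 0,"y": 0,"z": 0,"fingers": -1,"ax": 0.01,"ay": 0,"az": 0},
  {"x": 0,"y": 0,"z": 0,"fingers": -1,"ax": 0.01,"ay": 0,"az": 0},
  {"x": 0,"y": 0,"z": 0,"fingers": -1,"ax": 0.01,"ay": 0,"az": 0},
  {"x": 0,"y": 0,"z": 0,"fingers": -1,"ax": 0.01,"ay": 0,"az": 0},
  {"x": 0,"y": 0,"z": 0,"fingers": -1,"ax": 0.01,"ay": 0,"az": 0},
])

```text
time_s: 6.18
tcp_pos: [0.5343, 0.2418, 0.1642]
ee_rot: [0.51, 0.509, 0.49, -0.491]
wrist_force: [-0.4, 1.2, -1.4]
gripper_width: 0.357
grip_force: 29.9
```

```bash
python3 - <<'E'
from h import *
go(*pose((.535,.231,.165),-90,-88))
a,d,c=grab('scene'); b,d,c=grab('side'); w,_,_=grab('wrist')
r=lambda im,x,y:cv2.resize(im[y:y+150,x:x+200],(400,300),interpolation=2)
cv2.imwrite('pics/s3.png',np.vstack([np.hstack([r(a,220,130),r(b,210,130)]),np.hstack([cv2.resize(w,(400,300)),r(b,250,180)])]))
E
```

```text
shift [0.0009 0.0002 0.0005] turn [ 0.0015 -0.0014 -0.0001] rows 0.0 t 6.18 j [-0.429  0.771  1.949  1.161  1.707 -1.184] F [-0.4  1.2 -1.4] w 0.357 g 29.9
```

View pics/s3.png

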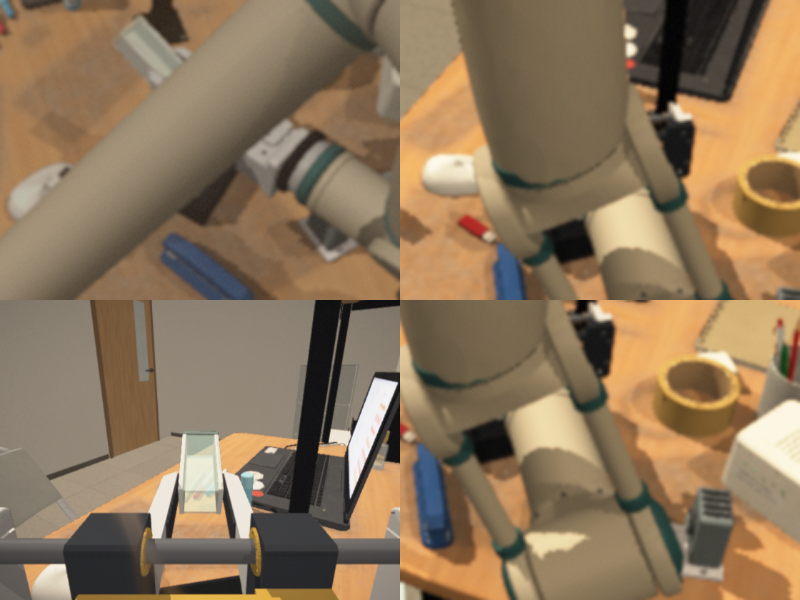

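The wrist view shows the cell tipped mouth-down and empty. Now turning it back.

>>> send_rows([
  {"x": 0,"y": 0,"z": 0.002,"fingers": -1,"ax": -0.06,"ay": 0,"az": 0},
  {"x": 0,"y": 0,"z": 0.004,"fingers": -1,"ax": -0.14,"ay": 0,"az": 0},
  {"x": 0,"y": 0,"z": 0.004,"fingers": -1,"ax": -0.22,"ay": 0,"az": 0},
  {"x": 0,"y": 0,"z": 0.004,"fingers": -1,"ax": -0.3,"ay": 0,"az": 0},
  {"x": 0,"y": 0,"z": 0.004,"fingers": -1,"ax": -0.38,"ay": 0,"az": 0},
])

```text
time_s: 6.75
tcp_pos: [0.5345, 0.2404, 0.1672]
ee_rot: [0.629, 0.625, 0.326, -0.326]
wrist_force: [0.0, 1.0, -1.5]
gripper_width: 0.359
grip_force: 29.9
```

>>> send_rows([
  {"x": 0,"y": 0,"z": 0,"fingers": -1,"ax": -0.08,"ay": 0,"az": 0},
  {"x": 0,"y": 0,"z": 0,"fingers": -1,"ax": -0.16,"ay": 0,"az": 0},
  {"x": 0,"y": 0,"z": 0,"fingers": -1,"ax": -0.24,"ay": 0,"az": 0},
  {"x": 0,"y": 0,"z": 0,"fingers": -1,"ax": -0.32,"ay": 0,"az": 0},
  {"x": 0,"y": 0,"z": 0,"fingers": -1,"ax": -0.4,"ay": 0,"az": 0},
])

```text
time_s: 7.17
tcp_pos: [0.534, 0.2409, 0.1685]
ee_rot: [0.698, 0.694, 0.128, -0.126]
wrist_force: [0.1, -0.5, -1.2]
gripper_width: 0.359
grip_force: 29.9
```

```bash
python3 - <<'E'
from h import *
go(*pose((.535,.231,.19),-90,0))
go(*pose((.535,.231,.19),-90,25))
E
```

```text
shift [ 0.0012 -0.0124  0.0131] turn [-0.24    0.0018  0.0038] rows 2.9 t 7.17 j [ 0.051  0.254  1.648  0.381  1.24  -0.069] F [ 0.1 -0.5 -1.2] w 0.359 g 29.9
shift [ 0.0012 -0.0182  0.0144] turn [-0.5309  0.0027  0.0034] rows 6.4 t 7.17 j [ 0.051  0.254  1.648  0.381  1.24  -0.069] F [ 0.1 -0.5 -1.2] w 0.359 g 29.9
```

>>> send_rows([
  {"x": 0,"y": -0.004,"z": 0.004,"fingers": -1,"ax": -0.08,"ay": 0,"az": 0},
  {"x": 0.001,"y": -0.008,"z": 0.008,"fingers": -1,"ax": -0.16,"ay": 0.001,"az": 0.002},
  {"x": 0.001,"y": -0.012,"z": 0.014,"fingers": -1,"ax": -0.24,"ay": 0.002,"az": 0.004},
  {"x": 0.001,"y": -0.04,"z": 0.014,"fingers": -1,"ax": -0.24,"ay": 0.002,"az": 0.06},
  {"x": 0.001,"y": -0.08,"z": 0.014,"fingers": -1,"ax": -0.24,"ay": 0.002,"az": 0.14},
])

```text
time_s: 7.58
tcp_pos: [0.533, 0.1832, 0.1784]
ee_rot: [0.627, 0.779, -0.013, -0.016]
wrist_force: [-0.2, -0.1, -2.3]
gripper_width: 0.358
grip_force: 29.9
```

```bash
python3 - <<'E'
from h import *
go(*pose((.59,.08,.195),-50,12))
go(*pose((.632,-.035,.195),-17,25))
E
```

```text
shift [ 0.0731 -0.1311  0.0073] turn [-0.1205 -0.0893  0.3233] rows 4.3 t 7.58 j [ 0.201  0.287  1.508  0.009  1.387 -0.016] F [-0.2 -0.1 -2.3] w 0.358 g 29.9
shift [ 0.1294 -0.2744  0.0083] turn [-0.2104 -0.2317  0.6994] rows 9.2 t 7.58 j [ 0.201  0.287  1.508  0.009  1.387 -0.016] F [-0.2 -0.1 -2.3] w 0.358 g 29.9
```

>>> send_rows([
  {"x": 0.013,"y": -0.026,"z": 0.001,"fingers": -1,"ax": -0.02,"ay": -0.02,"az": 0.065},
  {"x": 0.026,"y": -0.052,"z": 0.003,"fingers": -1,"ax": -0.045,"ay": -0.035,"az": 0.13},
  {"x": 0.04,"y": -0.08,"z": 0.005,"fingers": -1,"ax": -0.07,"ay": -0.055,"az": 0.195},
  {"x": 0.055,"y": -0.106,"z": 0.006,"fingers": -1,"ax": -0.095,"ay": -0.07,"az": 0.26},
  {"x": 0.073,"y": -0.131,"z": 0.007,"fingers": -1,"ax": -0.12,"ay": -0.09,"az": 0.323},
])

```text
time_s: 8.0
tcp_pos: [0.5926, 0.072, 0.1833]
ee_rot: [0.425, 0.899, -0.044, 0.096]
wrist_force: [0.1, -0.1, -1.0]
gripper_width: 0.362
grip_force: 29.9
```

```bash
python3 - <<'E'
from h import *
go(*pose((.632,-.035,.195),-17,25))
E
```

```text
shift [ 0.0548 -0.1354  0.0021] turn [-0.0866 -0.1255  0.3893] rows 5.0 t 8.0 j [ 0.125  0.252  1.568 -0.189  1.211 -0.505] F [ 0.1 -0.1 -1. ] w 0.362 g 29.9
```

>>> send_rows([
  {"x": 0.011,"y": -0.027,"z": 0,"fingers": -1,"ax": -0.017,"ay": -0.025,"az": 0.078},
  {"x": 0.022,"y": -0.054,"z": 0,"fingers": -1,"ax": -0.035,"ay": -0.05,"az": 0.155},
  {"x": 0.033,"y": -0.08,"z": 0.001,"fingers": -1,"ax": -0.052,"ay": -0.075,"az": 0.233},
  {"x": 0.044,"y": -0.108,"z": 0.002,"fingers": -1,"ax": -0.07,"ay": -0.1,"az": 0.31},
  {"x": 0.055,"y": -0.135,"z": 0.002,"fingers": -1,"ax": -0.087,"ay": -0.126,"az": 0.389},
])

```text
time_s: 8.42
tcp_pos: [0.6348, -0.0329, 0.1845]
ee_rot: [0.152, 0.965, -0.031, 0.211]
wrist_force: [-0.6, 0.9, -1.4]
gripper_width: 0.36
grip_force: 29.9
```

```bash
python3 - <<'E'
from h import *
go(*pose((.632,-.035,.195),-17,25))
w,d,c=grab('wrist'); a,da,ca=grab('scene'); b,db,cb=grab('side')
P=cloud(d,c); H=(P[...,2]>.06)&(P[...,2]<.09)&(d>0)
for nm,(x0,x1,y0,y1) in {'A':(.5,.62,-.08,.05),'B':(.63,.76,-.12,.02)}.items():
    m=H&(P[...,0]>x0)&(P[...,0]<x1)&(P[...,1]>y0)&(P[...,1]<y1); Q=P[m]
    print(nm,len(Q), cv2.minAreaRect((Q[:,:2]*1000).astype(np.float32)) if len(Q)>5 else '')
T=np.ones(1)
r=lambda im,x,y:cv2.resize(im[y:y+150,x:x+200],(400,300),interpolation=2)
cv2.imwrite('pics/s4.png',np.vstack([np.hstack([r(a,240,130),r(b,240,150)]),np.hstack([cv2.resize(w,(400,300)),cv2.resize(w[90:300,140:420],(400,300))])]))
for n,v in dict(w=(w,d,c),a=(a,da,ca),b=(b,db,cb)).items(): np.savez(f'{n}4.npz',im=v[0],d=v[1],**{k:np.array(x) for k,x in v[2].items()})
E
```

```text
shift [ 0.002  -0.0043  0.0007] turn [-0.0037 -0.0033  0.0098] rows 0.1 t 8.42 j [-0.109  0.148  1.776 -0.113  0.798 -1.306] F [-0.6  0.9 -1.4] w 0.36 g 29.9
A 2989 ((569.28662109375, -11.827896118164062), (46.014404296875, 31.9959716796875), 72.41557312011719)
B 12 ((674.47021484375, -45.39527130126953), (13.028697967529297, 0.6932830810546875), 72.66177368164062)
```

View pics/s4.png

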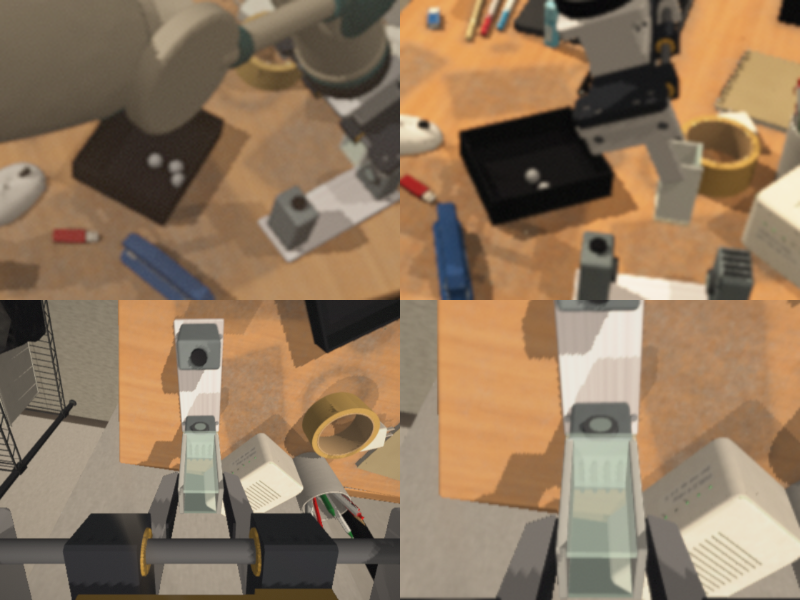

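The scene crop shows three balls in the tray at (155,160), (176,166) and (178,180), and the wrist view shows an empty cell. Next I'll measure the cell and the photometer in the same frames so that camera bias cancels.

```bash
python3 - <<'E'
from h import *
s=sense();R=Ro.from_quat(s['ee_rot']).as_matrix(); G=s['tcp_pos']-.011*R[:,2]
a=np.radians(-17.3); E2=np.array([[np.cos(a),np.sin(a)],[-np.sin(a),np.cos(a)]])
print('G',G.round(4),'G en',(E2@G[:2]*1000).round(1), 'expected rim z',G[2]+.024)
def box(Q): 
    r=cv2.minAreaRect((Q@E2.T*1000).astype(np.float32)); return np.round(r[0],1),np.round(r[1],1),round(r[2],1),len(Q)
for n in 'wab':
    D=dict(np.load(n+'4.npz')); P=cloud(D['d'],D)[D['d']>0]; L=P[:,:2]@E2.T-(E2@np.array([.632,-.035]))
    f=lambda x0,x1,y,z0,z1:P[(L[:,0]>x0)&(L[:,0]<x1)&(np.abs(L[:,1])<y)&(P[:,2]>z0)&(P[:,2]<z1)][:,:2]
    for nm,q in dict(A=f(-.1,-.03,.04,.072,.083),B=f(.03,.1,.04,.072,.083),Alow=f(-.1,-.03,.04,.02,.07),Blow=f(.03,.1,.04,.02,.07)).items():
        if len(q)>20: print(n,nm,box(q))
    pl=f(-.1,.1,.04,.005,.011)
    if len(pl)>20: l=pl@E2.T*1000; print(n,'plate e',np.percentile(l[:,0],[.5,99.5]).round(1),'n',np.percentile(l[:,1],[1,99]).round(1))
    # cell in hand: points in cell frame
    u=np.array([0,0,1.]); C=np.column_stack([np.append(E2[0],0),np.append(E2[1],0),u]); q=(P-G)@C
    k=(np.abs(q[:,0])<.022)&(np.abs(q[:,1])<.022)&(q[:,2]>-.06)&(q[:,2]<.03); q=q[k]
    if len(q)>20:
        t=q[q[:,2]>.018]; print(n,'cell z',np.percentile(q[:,2],[.5,2,98,99.5]).round(4), 'rim', len(t) and (cv2.minAreaRect((t[:,:2]*1000).astype(np.float32))), len(t))
E
```

```text
G [ 0.6297 -0.0324  0.1939] G en [610.8 156.3] expected rim z 0.21791347575866332
w A (array([547.2, 158. ]), array([31.8, 45.9]), 0.1, 2228)
w Alow (array([533.3, 158. ]), array([ 4.6, 45.9]), 0.0, 940)
w Blow (array([662. , 158.2]), array([45.9, 11.7]), 88.8, 744)
w plate e [528.5 691.8] n [127.5 188.7]
w cell z [-0.0457 -0.0435  0.0251  0.0278] rim ((-2.418367385864258, -0.08834075927734375), (43.898189544677734, 38.91934585571289), 89.83246612548828) 2096
a A (array([547.3, 156.3]), array([45. , 33.8]), 89.5, 228)
a B (array([678.9, 134.3]), array([31.9,  3.6]), 5.7, 22)
a Alow (array([536. , 149.2]), array([25.4, 52.1]), 32.8, 248)
a Blow (array([667.6, 148.4]), array([26.5, 52.4]), 35.3, 196)
a plate e [527.9 694. ] n [125.5 186.6]
a cell z [-0.0495 -0.0472 -0.0092 -0.0078] rim 0 0
b A (array([549.8, 154.9]), array([47.6, 32.1]), 88.4, 260)
b B (array([682. , 154.6]), array([32.7, 47.7]), 0.5, 271)
b Alow (array([557.7, 141.2]), array([46.1, 21.5]), 36.5, 295)
b Blow (array([672.4, 145.7]), array([25., 51.]), 38.2, 377)
b plate e [532.1 698.3] n [123.9 185. ]
b cell z [-0.0484 -0.0468  0.0236  0.0241] rim ((4.639993667602539, 0.0679779052734375), (42.75007629394531, 26.239877700805664), 88.59504699707031) 116
```

```bash
python3 - <<'E'
from h import *
s=sense();R=Ro.from_quat(s['ee_rot']).as_matrix(); G=s['tcp_pos']-.011*R[:,2]
a=np.radians(-17.3); E2=np.array([[np.cos(a),np.sin(a)],[-np.sin(a),np.cos(a)]])
C=np.column_stack([np.append(E2[0],0),np.append(E2[1],0),[0,0,1.]])
for n in 'wab':
    D=dict(np.load(n+'4.npz')); P=cloud(D['d'],D)[D['d']>0]; q=(P-G)@C*1000
    k=(np.abs(q[:,0])<26)&(np.abs(q[:,1])<21)&(q[:,2]>-60)&(q[:,2]<32); q=q[k]
    for z in range(-56,32,6):
        t=q[(q[:,2]>=z)&(q[:,2]<z+6)]
        if len(t)>4: print(n,z,len(t),'e',np.percentile(t[:,0],[2,50,98]).round(1),'n',np.percentile(t[:,1],[2,50,98]).round(1))
    # frosted wall outer edges: project expected box to image
D=dict(np.load('w4.npz')); im=D['im'].copy()
def draw(im,D,n0=0):
  for z in(-.048,.024):
    p=[proj(G+C@np.array([x,y,z]),D) for x,y in((-.016,-.017),(.016,-.017),(.016,.017),(-.016,.017))]
    cv2.polylines(im,[np.round(np.array(p)*4).astype(np.int32)],True,(0,0,255),1,cv2.LINE_AA,2)
draw(im,D)
D2=dict(np.load('b4.npz')); im2=D2['im'].copy(); draw(im2,D2)
u,v=proj(G,D); u2,v2=proj(G,D2)
cr=lambda i,u,v,w,h,s:cv2.resize(i[int(v-h):int(v+h),int(u-w):int(u+w)],(400,600),interpolation=2)
cv2.imwrite('pics/o.png',np.hstack([cr(im,u,v-20,60,90,1),cr(im2,u2,v2,30,45,1)]))
E
```

```text
w -50 107 e [-16.5 -15.8 -14.8] n [-14.    1.7  18. ]
w -44 347 e [-16.7 -14.8 -13.4] n [-14.2   1.7  17.7]
w -38 301 e [-16.4 -14.4 -13.3] n [-14.6   2.3  18. ]
w -32 304 e [-16.3 -14.3 -13.3] n [-14.4   1.6  17.9]
w -26 336 e [-16.4 -14.2 -13.2] n [-14.1   1.6  17.9]
w -20 352 e [-16.4 -14.2 -13.1] n [-14.4   1.6  18.2]
w -14 388 e [-16.2 -14.2 -13. ] n [-14.3   2.1  17.8]
w -8 399 e [-16.3 -14.1 -12.9] n [-14.3   1.5  18. ]
w -2 446 e [-15.9 -14.  -12.8] n [-14.4   1.5  18.1]
w 4 740 e [-15.9 -13.6  13.1] n [-18.    1.5  18.8]
w 10 954 e [-16.7 -13.3  13.1] n [-18.8   0.9  19. ]
w 16 1045 e [-19.7 -13.2  13.3] n [-18.6   0.9  19. ]
w 22 1364 e [-22.2  -8.7  14.8] n [-18.3   0.7  19. ]
w 28 121 e [-25.3 -22.4  -6.7] n [-20.6 -15.2  20.3]
a -50 19 e [-16.6 -15.1  -6.7] n [-20.8  -9.5  10.6]
a -44 33 e [-16.9 -14.4  -6.1] n [-20.8  -3.2  11. ]
a -38 28 e [-16.9 -13.7  -7. ] n [-20.9  -8.7  11.3]
a -32 26 e [-16.6 -14.4  -8.8] n [-20.5  -7.   12.3]
a -26 18 e [-16.9 -14.7 -12.8] n [-19.2  -8.1  11.9]
a -20 11 e [-16.2 -14.3 -12.8] n [-20.5 -14.3  -6.2]
a -14 8 e [-16.6 -15.  -13.7] n [-19.9 -13.4  -8.1]
b -50 36 e [-14.9  -3.1  15.6] n [-20.8 -19.6   6.9]
b -44 38 e [-14.3  -2.9  16.1] n [-20.9 -20.   10.6]
b -38 37 e [-13.   -3.6  15.7] n [-20.8 -19.8  10. ]
b -32 37 e [-14.9   0.6  15.1] n [-20.9 -20.1   8.8]
b -26 39 e [-14.3   1.1  16.6] n [-21.  -19.8 -13.2]
b -20 36 e [-14.7  -3.6  14.8] n [-21.  -20.2 -18.2]
b -14 33 e [-13.8  -0.   16.9] n [-20.8 -20.  -18.7]
b -8 35 e [-14.6  -4.4  14.7] n [-20.9 -19.8 -18.2]
b -2 49 e [-11.8   6.6  16.3] n [-21.  -19.6  11. ]
b 4 36 e [-1.5  7.8 16.3] n [-20.6   8.7  11.4]
b 10 41 e [-3.1  8.6 15.2] n [-20.9   7.7  11.8]
b 16 77 e [-6.   7.  17.8] n [-20.9   8.8  15.4]
b 22 50 e [-6.6  7.7 15.7] n [-20.8   8.6  17. ]
```

View pics/o.png

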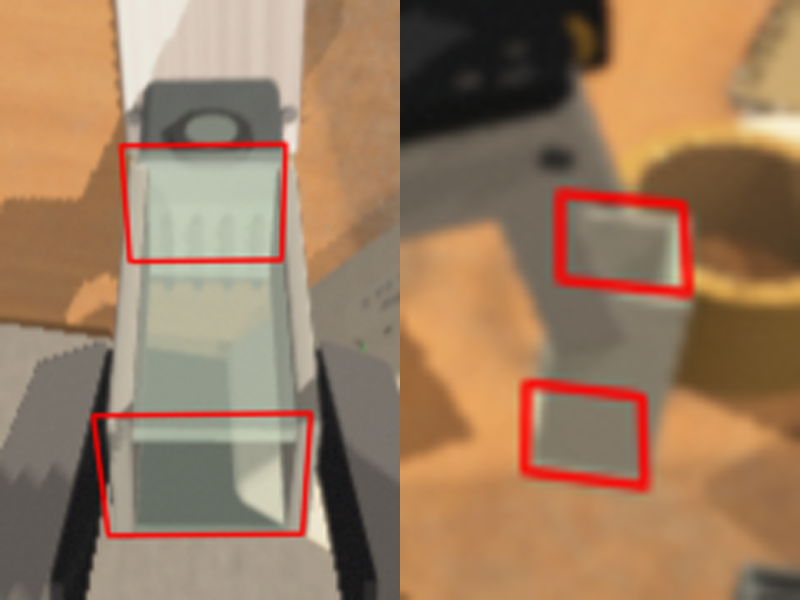

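```bash
python3 - <<'E'
from h import *
go(*pose((.6328,-.0331,.16),-17.3,25))
go(*pose((.6328,-.0331,.0741),-17.3,25))
E
```

```text
shift [ 0.004  -0.0009 -0.0423] turn [-0.0058 -0.0051  0.0135] rows 0.8 t 8.57 j [-0.11   0.149  1.775 -0.114  0.802 -1.295] F [-0.3  1.  -0.4] w 0.355 g 29.9
shift [ 0.004  -0.0009 -0.1497] turn [-0.0058 -0.0051  0.0135] rows 2.9 t 8.57 j [-0.11   0.149  1.775 -0.114  0.802 -1.295] F [-0.3  1.  -0.4] w 0.355 g 29.9
```

>>> send_rows([
  {"x": 0.004,"y": -0.001,"z": -0.015,"fingers": -1,"ax": -0.006,"ay": -0.005,"az": 0.0135},
  {"x": 0.004,"y": -0.001,"z": -0.04,"fingers": -1,"ax": -0.006,"ay": -0.005,"az": 0.0135},
  {"x": 0.004,"y": -0.001,"z": -0.07,"fingers": -1,"ax": -0.006,"ay": -0.005,"az": 0.0135},
  {"x": 0.004,"y": -0.001,"z": -0.1,"fingers": -1,"ax": -0.006,"ay": -0.005,"az": 0.0135},
  {"x": 0.004,"y": -0.001,"z": -0.125,"fingers": -1,"ax": -0.006,"ay": -0.005,"az": 0.0135},
])

```text
time_s: 8.98
tcp_pos: [0.6386, -0.0317, 0.0831]
ee_rot: [0.145, 0.965, -0.032, 0.214]
wrist_force: [0.7, 0.0, -1.5]
gripper_width: 0.361
grip_force: 29.9
```

>>> send_rows([
  {"x": 0,"y": 0,"z": -0.015,"fingers": -1,"ax": 0,"ay": 0,"az": 0},
  {"x": 0,"y": 0,"z": -0.025,"fingers": -1,"ax": 0,"ay": 0,"az": 0},
  {"x": 0,"y": 0,"z": -0.025,"fingers": -1,"ax": 0,"ay": 0,"az": 0},
  {"x": 0,"y": 0,"z": -0.025,"fingers": -1,"ax": 0,"ay": 0,"az": 0},
  {"x": 0,"y": 0,"z": -0.025,"fingers": -1,"ax": 0,"ay": 0,"az": 0},
])

```text
time_s: 9.4
tcp_pos: [0.6407, -0.0328, 0.066]
ee_rot: [0.144, 0.965, -0.033, 0.217]
wrist_force: [-0.3, 0.2, -0.8]
gripper_width: 0.362
grip_force: 29.9
```

```bash
python3 - <<'E'
from h import *
go(*pose((.6328,-.0331,.0741),-17.3,25))
s=sense();R=Ro.from_quat(s['ee_rot']).as_matrix(); G=s['tcp_pos']-.011*R[:,2]
a=np.radians(-17.3); E2=np.array([[np.cos(a),np.sin(a)],[-np.sin(a),np.cos(a)]])
C=np.column_stack([np.append(E2[0],0),np.append(E2[1],0),[0,0,1.]]); print('G',G.round(4))
out=[]
for n in('wrist','scene','side'):
    im,d,c=grab(n); P=cloud(d,c)[d>0]; q=(P-[.6328,-.0331,0])@C*1000
    f=lambda x0,x1,z0,z1,y=40:q[(q[:,0]>x0)&(q[:,0]<x1)&(np.abs(q[:,1])<y)&(q[:,2]>z0)&(q[:,2]<z1)]
    for nm,t in dict(cellLo=f(-25,25,28,50,21),cellHi=f(-25,25,60,90,21),A=f(-100,-40,70,84),B=f(40,100,70,84),plate=f(-100,100,5,11)).items():
        if len(t)>9: print(n,nm,len(t),'e',np.percentile(t[:,0],[2,50,98]).round(1),'n',np.percentile(t[:,1],[2,50,98]).round(1))
    u,v=proj([.6328,-.0331,.06],c); k=80 if n=='wrist' else 45
    out.append(cv2.resize(im[max(0,int(v)-k):int(v)+k,int(u)-k:int(u)+k],(266,266),interpolation=2))
cv2.imwrite('pics/fin.png',np.hstack(out))
E
```

```text
shift [-0.0043 -0.002  -0.0023] turn [ 0.0013  0.0033 -0.0037] rows 0.1 t 9.4 j [-0.108  0.277  1.953 -0.174  0.483 -1.246] F [-0.3  0.2 -0.8] w 0.362 g 29.9
G [ 0.6362 -0.0315  0.0759]
wrist cellLo 1102 e [-13.5 -11.8 -10.6] n [-13.2   2.8  19.1]
wrist cellHi 2767 e [-13.6 -11.5  15.2] n [-16.1   2.8  19.2]
wrist A 5338 e [-82.4 -74.2 -52.4] n [-20.3   1.2  22.9]
wrist B 1328 e [50.2 59.  77.2] n [-20.2   1.1  23.1]
wrist plate 2845 e [-85.3 -67.8  59.5] n [-29.   -5.3  31.8]
scene cellLo 44 e [-14.5 -11.9  -9.7] n [-15.6  -4.7  15.1]
scene A 245 e [-83.3 -70.7 -52.7] n [-22.5  -2.8  20.8]
scene B 191 e [50.5 66.2 79.8] n [-22.3  -4.   21.3]
scene plate 331 e [-85.1 -24.6   2.1] n [-30.8 -15.6  28.9]
side cellLo 129 e [-10.4   3.   20.2] n [-18.4 -16.6  12.8]
side cellHi 187 e [-9.8  9.8 19.8] n [-18.2 -16.1  14.5]
side A 159 e [-79.5 -64.2 -49.3] n [-25.1 -19.3  -1.2]
side B 327 e [52.  66.2 82.3] n [-24.5  -7.4  19.3]
side plate 1136 e [-80.6  -1.6  77.7] n [-32.5 -13.6  26.2]
```

View pics/fin.png

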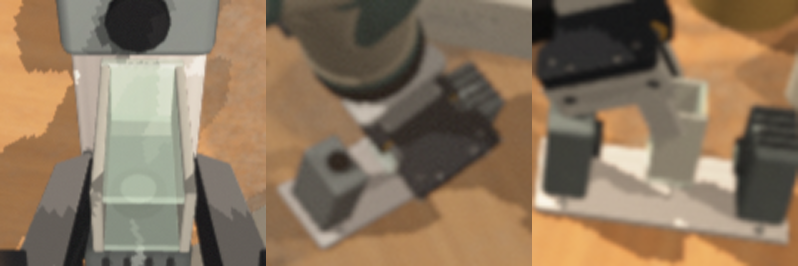

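The cell is in the light path, about 3.7 mm off along the beam, 1.6 mm off across it and 1.8 mm high. All three cameras agree on the along-beam offset. Correcting now.

>>> send_rows([
  {"x": -0.002,"y": 0,"z": -0.001,"fingers": -1,"ax": 0.001,"ay": 0.003,"az": -0.004},
  {"x": -0.005,"y": -0.0005,"z": -0.0022,"fingers": -1,"ax": 0.001,"ay": 0.003,"az": -0.004},
  {"x": -0.005,"y": -0.0005,"z": -0.0022,"fingers": -1,"ax": 0.001,"ay": 0.003,"az": -0.004},
  {"x": -0.005,"y": -0.0005,"z": -0.0022,"fingers": -1,"ax": 0.001,"ay": 0.003,"az": -0.004},
  {"x": -0.005,"y": -0.0005,"z": -0.0022,"fingers": -1,"ax": 0.001,"ay": 0.003,"az": -0.004},
])

```text
time_s: 9.97
tcp_pos: [0.6356, -0.0337, 0.063]
ee_rot: [0.147, 0.965, -0.033, 0.213]
wrist_force: [-0.1, 0.3, -1.3]
gripper_width: 0.357
grip_force: 29.9
```

```bash
cat > chk.py <<'E'
from h import *
go(*pose((.6322,-.0319,.0741),-17.3,25))
s=sense();R=Ro.from_quat(s['ee_rot']).as_matrix(); G=s['tcp_pos']-.011*R[:,2]
a=np.radians(-17.3); E2=np.array([[np.cos(a),np.sin(a)],[-np.sin(a),np.cos(a)]])
C=np.column_stack([np.append(E2[0],0),np.append(E2[1],0),[0,0,1.]]); print('G',G.round(4))
for n in('wrist','scene','side'):
    im,d,c=grab(n); P=cloud(d,c)[d>0]; q=(P-[.6328,-.0331,0])@C*1000
    f=lambda x0,x1,z0,z1,y=40:q[(q[:,0]>x0)&(q[:,0]<x1)&(np.abs(q[:,1])<y)&(q[:,2]>z0)&(q[:,2]<z1)]
    for nm,t in dict(cellLo=f(-25,25,28,50,21),cellHi=f(-25,25,60,70,21),A=f(-100,-40,70,84),B=f(40,100,70,84)).items():
        if len(t)>9: print(n,nm,len(t),'e',np.percentile(t[:,0],[2,50,98]).round(1),'n',np.percentile(t[:,1],[2,50,98]).round(1))
    t=f(-22,22,12,120,19); print(n,'cell zmin',np.sort(t[:,2])[:8:3].round(1),'plate z',np.median(f(-40,40,4,12)[:,2]).round(1),'desk',np.median(f(-100,100,-8,4,60)[:,2]).round(1))
E
python3 chk.py
```

```text
shift [0.0013 0.0006 0.0014] turn [ 0.0004 -0.001   0.0004] rows 0.0 t 9.97 j [-0.109  0.277  1.96  -0.177  0.484 -1.239] F [-0.1  0.3 -1.3] w 0.357 g 29.9
G [ 0.6312 -0.0324  0.073 ]
wrist cellLo 855 e [-18.2 -16.4 -15.3] n [-15.4   1.2  16.9]
wrist cellHi 662 e [-18.1 -16.3 -15.2] n [-15.3   1.1  17. ]
wrist A 5162 e [-82.4 -74.5 -52.9] n [-20.3   1.5  22.9]
wrist B 1781 e [49.1 53.7 77.8] n [-20.3   1.2  23. ]
wrist cell zmin [32.4 32.5 32.9] plate z 7.7 desk -0.2
scene cellLo 35 e [-19.2 -17.1 -14.7] n [-17.7  -7.7  14.7]
scene A 256 e [-82.6 -70.5 -52.9] n [-22.6  -3.7  20.6]
scene B 226 e [49.1 61.8 79.6] n [-22.5  -1.4  21.4]
scene cell zmin [24.3 26.8 27.4] plate z 7.2 desk -0.6
side cellLo 131 e [-15.4  -1.9  15.2] n [-20.6 -18.7  11.3]
side cellHi 70 e [-15.4   1.5  14.7] n [-20.3 -18.3  12.1]
side A 127 e [-79.1 -62.8 -49.2] n [-24.8 -20.8 -10.2]
side B 311 e [52.1 66.7 82.6] n [-24.9  -7.4  18.8]
side cell zmin [22.5 25.8 26.3] plate z 7.1 desk -0.8
```

>>> send_rows([
  {"x": 0.001,"y": 0,"z": 0.0012,"fingers": -1,"ax": 0,"ay": 0,"az": 0},
  {"x": 0.001,"y": 0,"z": 0.0012,"fingers": -1,"ax": 0,"ay": 0,"az": 0},
  {"x": 0.001,"y": 0,"z": 0.0012,"fingers": -1,"ax": 0,"ay": 0,"az": 0},
  {"x": 0.001,"y": 0,"z": 0.0012,"fingers": -1,"ax": 0,"ay": 0,"az": 0},
  {"x": 0.001,"y": 0,"z": 0.0012,"fingers": -1,"ax": 0,"ay": 0,"az": 0},
])

```text
time_s: 10.53
tcp_pos: [0.6364, -0.0337, 0.0639]
ee_rot: [0.147, 0.965, -0.033, 0.213]
wrist_force: [1.0, -1.1, -1.4]
gripper_width: 0.354
grip_force: 29.9
```

>>> send_rows([
  {"x": 0,"y": 0,"z": 0,"fingers": -1,"ax": 0,"ay": 0,"az": 0},
  {"x": 0,"y": 0,"z": 0,"fingers": -1,"ax": 0,"ay": 0,"az": 0},
  {"x": 0,"y": 0,"z": 0,"fingers": -1,"ax": 0,"ay": 0,"az": 0},
  {"x": 0,"y": 0,"z": 0,"fingers": -1,"ax": 0,"ay": 0,"az": 0},
  {"x": 0,"y": 0,"z": 0,"fingers": -1,"ax": 0,"ay": 0,"az": 0},
])

```text
time_s: 10.95
tcp_pos: [0.6364, -0.0337, 0.0639]
ee_rot: [0.147, 0.965, -0.033, 0.213]
wrist_force: [0.5, 0.4, -1.2]
gripper_width: 0.36
grip_force: 29.9
```

```bash
python3 chk.py
```

```text
shift [0.0003 0.0005 0.0002] turn [ 0.0004 -0.001   0.0003] rows 0.0 t 10.95 j [-0.109  0.277  1.957 -0.176  0.487 -1.24 ] F [ 0.5  0.4 -1.2] w 0.36 g 29.9
G [ 0.632  -0.0323  0.0739]
wrist cellLo 904 e [-17.5 -15.6 -14.6] n [-15.1   1.2  17.1]
wrist cellHi 651 e [-17.6 -15.5 -14.4] n [-15.    0.9  17.4]
wrist A 5206 e [-82.4 -74.3 -52.5] n [-20.3   1.4  22.9]
wrist B 1680 e [49.1 54.4 77.1] n [-20.3   1.5  23. ]
wrist cell zmin [30.6 31.5 31.6] plate z 7.6 desk -0.2
scene cellLo 38 e [-18.2 -16.1 -13.8] n [-17.2  -7.3  13.7]
scene A 243 e [-83.2 -71.1 -52.2] n [-22.5  -4.4  21.4]
scene B 220 e [48.7 63.  79.6] n [-23.2  -3.8  21. ]
scene cell zmin [23.7 26.6 27.1] plate z 7.4 desk -0.7
side cellLo 127 e [-14.7  -1.   15.9] n [-20.1 -18.4  10.5]
side cellHi 63 e [-14.6   2.1  16.2] n [-19.7 -18.2  11.9]
side A 136 e [-79.4 -62.7 -49.1] n [-25.1 -20.   -8.8]
side B 312 e [52.  66.5 82.5] n [-24.8  -8.4  19. ]
side cell zmin [24.5 25.9 26.2] plate z 6.9 desk -0.8
```

Centred to within about 1 mm and settled, so I'm handing in.

```bash
python3 -c "
from bench import sign_off; print(sign_off())"
```

```text
the job is handed in; nothing more can be done
None
```

The three balls are in the tray, and I handed in with the empty cell still held upright in the photometer beam by its frosted walls, centred to about 1 mm by my camera measurements; the arm went near neither the mouse nor the stapler.

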